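# Change over the sprocket stack of a soap line's drive stand

### The job

Level the drive stand's plate with its black knob. Then slide every loose sprocket onto the splined hub, boss upward and in any order, each turned to find the orange master spline and pushed fully home; after them slide on the red collar until it rests on the top sprocket, and last of all throw the drive lever fully over to on. Leave the plate level, and do not disturb the soap bars.

Things in the scene. Friction and masses are not known exactly. Their poses are not given: they have to be found in the camera images.
- stand: drive stand: fixed grey slab 270 x 170 x 14 mm; origin under its centre on the table. Knob axis at x = -105 mm; the aluminium plate above it is hinged at x = +115 mm and carries the hub and a yellow bubble level (white bubble between two black marks when level)
- plate (a joint): tilt of the hinged plate (rad): 0 is level, positive when its end at the knob is too high; changes by -0.025 rad per rad of the knob
- jack (a joint): angle of the black levelling knob (rad), grows clockwise seen from above, reads 0 when the plate is level, limits -4.6 and 1.5, starts between -4 and -2; friction about 0.2 N m, stays where it is left
- jack_grip (a point): on the knob's upright axis, in the middle of its grip bar: bar 46 mm long along the point's x, 14 mm wide along y; its top is 11 mm above the point, its foot (a disc 48 mm across) 18 mm below. Knob top fixed 109 mm above the table, axis 135 mm from the hub's
- hub_seat (a point): on the axis of the splined steel hub, on top of its 52 mm wide seat flange, where the first sprocket rests; z up along the hub, x towards the orange master spline. Flange top 12 mm above the plate. The hub's shaft is stiff to turn (0.5 N m)
- hub: the hub itself, origin 12 mm below hub_seat, same axes. Above hub_seat: core 20 mm across, tip at 60 mm (last 8 mm a cone); three splines out to radius 15 mm, master 10 mm wide (orange, +x), others 5 mm wide at +-120 deg; they end at 50 mm, their last 4 mm 3 mm narrower as a lead-in
- sp_green_c (a point): green plastic sprocket, flat, boss up (may be absent). 14 mm thick: toothed disc 5 mm thick, 67 mm across; on it an eight-sided boss 9 mm high, 44 mm across flats, to grip, flats facing the point's x and every 45 deg. Bore: master groove 12.5 mm wide towards +x (dot on disc), 7.5 mm ones at +-120 deg, bottoms at radius 16.5 mm, lands at 11.5 mm. Site at its centre, half-way up, z up; 120 g
- sp_blue_c (a point): blue plastic sprocket, flat, boss up (may be absent). 14 mm thick: toothed disc 5 mm thick, 67 mm across; on it an eight-sided boss 9 mm high, 44 mm across flats, to grip, flats facing the point's x and every 45 deg. Bore: master groove 12.5 mm wide towards +x (dot on disc), 7.5 mm ones at +-120 deg, bottoms at radius 16.5 mm, lands at 11.5 mm. Site at its centre, half-way up, z up; 120 g
- sp_yellow_c (a point): yellow plastic sprocket, flat, boss up (may be absent). 14 mm thick: toothed disc 5 mm thick, 67 mm across; on it an eight-sided boss 9 mm high, 44 mm across flats, to grip, flats facing the point's x and every 45 deg. Bore: master groove 12.5 mm wide towards +x (dot on disc), 7.5 mm ones at +-120 deg, bottoms at radius 16.5 mm, lands at 11.5 mm. Site at its centre, half-way up, z up; 120 g
- sp_black_c (a point): black plastic sprocket, flat, boss up (may be absent). 14 mm thick: toothed disc 5 mm thick, 67 mm across; on it an eight-sided boss 9 mm high, 44 mm across flats, to grip, flats facing the point's x and every 45 deg. Bore: master groove 12.5 mm wide towards +x (dot on disc), 7.5 mm ones at +-120 deg, bottoms at radius 16.5 mm, lands at 11.5 mm. Site at its centre, half-way up, z up; 120 g
- collar_c (a point): red retaining collar lying flat: eight-sided ring 12 mm high, 44 mm across flats (flats facing the point's x and every 45 deg), same splined bore as the sprockets, master groove towards the point's +x, white dot on top. Site at its centre, half-way up, z up; 100 g
- drive (a joint): drive lever (rad): 0 off, 1.0 fully on; stays where it is left, about 0.06 N m of friction
- drive_tip (a point): centre of the red ball (26 mm across) on the drive lever; lever 90 mm long from its pivot, 22 mm above the table on a fixed yellow block 70 x 50 x 25 mm. Off: leans 0.5 rad from upright to the -x side; on: 0.5 rad to the +x side. The point turns with the lever about its level y axis and has its x axis level (pointing the way to on) when off
- soap_a_mid (a point): bystander: green wrapped soap bar 75 x 55 x 32 mm, loose; point at its centre
- soap_b_mid (a point): bystander: green wrapped soap bar 75 x 55 x 32 mm, loose; point at its centre
- soap_c_mid (a point): bystander: green wrapped soap bar 75 x 55 x 32 mm, loose; point at its centre
Not all that is in view belongs to the job. What is shaped like the part that bears collar_c but purple is not meant. Several things look just like the part that bears drive: the one meant starts farthest from the robot's base.

How it is judged:
By the outcome, as a careful person would: the job done as asked, in the order asked, and still so for the second after the job is handed in, with the robot touching nothing.
Of sp_green, sp_blue, sp_yellow, sp_black only 2 to 3 are there at a start; the rules pass over those that are not, and their reading is None.
At some moment in a run one of sp_green, sp_blue, sp_yellow, sp_black, collar may be knocked a few centimetres aside while the robot is not near it.
Once in a run the grip may slacken for a moment while it holds something.
It also fails if it takes over 210 s, if anything falls off the work surface, if the arm or the gripper's body presses on something with over 40 N, if the wrist force passes 120 N, or if a joint passes its speed limit or range.

### The arm

A 6-joint arm with a two-finger parallel gripper is mounted at the origin on the work surface. World frame = base frame: x ahead of the robot, y to its left, z up, the work surface at z = 0. Lengths are in m, angles in rad, forces in N, time in s.
With the tool pointing down it reaches from about 0.325 to 0.75 m from the base axis. Payload 7.6 kg.
Tool frame: the origin (TCP) lies on the front face of the gripper's body, between the roots of the fingers; the fingertips stand 73 mm ahead of it and the grasp point (between the pads) lies 54 mm ahead of it; z points along the fingers, y is the line along which they close (so a half turn about z gives the same grasp; the last joint's range is limited). The gripper opens to 85 mm and grips with 20 to 120 N. Pads are 22 mm wide; open, the fingers measure 114 mm over their backs; the gripper's body (76 mm by 85 mm) begins 54 mm behind the grasp point. The pads swing forward as they close: fully open they stand 13 mm farther back than shut.
Start: joints at [1.113, 0.052, 1.401, -0, 1.689, -0.07], TCP at [0.199, 0.486, 0.304] pointing down, gripper open.
Joint ranges: [-2.9, 2.9], [-0.91, 2.17], [0.12, 2.37], [-1.06, 4.2], [0.26, 2.73], [-2.93, 2.93]. Speed limits (rad/s): [2.57, 2.57, 3.01, 3.14, 3.14, 3.14].

### API

Orientations are given as a unit quaternion [x, y, z, w].
In Python, from plant import arm gives the robot as it stands. Calls block until the motion is done:
- arm.move_ptp(position, orientation): joint-space move of the TCP to a pose.
- arm.line_to(position, orientation=None, speed=0.15): straight line of the TCP; orientation=None keeps the orientation; speed is the mean speed in m/s.
- arm.move_j(angles): joint-space move.
- arm.open() and arm.close(): open the fingers fully, or close them until they stop; the grip force is fixed at half the most.
- arm.pause(seconds).
- arm.solve_ik(position, orientation): joint angles nearest the present ones, or None.
- arm.camera(name): name is "side" or "top" or "wrist"; returns the picture (480x640x3 uint8, blue, green, red); there is no depth.
- arm.camera_info(name): a dict with "fx", "fy", "cx", "cy" (pixels), "D" ([k1, k2, p1, p2, k3] as OpenCV has them; the pictures are not rectified), "world_to_cam" (4x4, takes a point from world to camera coordinates). Camera axes: x right, y down, z forward; pixel columns grow to the right and rows downward; lengths in m; the calibration is good to about 2 mm. A picture is of the moment at which its call begins: read the wrist's pose just before it. camera_info takes no time and is no camera call; for the wrist camera it gives the pose at the moment of the call.
A pose or a line that the arm cannot do raises arm.MotionError and nothing moves.
- arm.finish_job(): hands the job in; it is judged then, once.
Trained networks look in the newest picture that a camera, given by its name, has taken for a name from the list of things; names that differ only in an ending like _2 or _b are one class to them, and where a whole thing is asked for, a point or a joint stands for the part that bears it (a point fixed in the world has none). Each returns a list of dicts, best first, with "confidence" (0 to 1); they miss things now and then, are a little off and sometimes report something else, mostly with a low value. They report only what shows in the picture. A call takes as long as a camera call. They do not tell look-alikes from the thing itself.
- arm.look_for(camera, name): "at" ([column, row] in pixels, amid what is visible of it).
- arm.trace(camera, name): "mask" (480x640 bool, what is visible of it) and "at" ([column, row] in pixels, amid what is visible of it).
Readings, each from a call of its own:
- arm.read_t(): time.
- arm.read_joints(): joint angles.
- arm.read_joint_vel(): joint speeds.
- arm.read_joint_efforts(): joint torques, N m.
- arm.read_position(): TCP position.
- arm.read_tcp_rot(): TCP orientation.
- arm.read_force(): force on the tool from outside, world axes, zero at the start.
- arm.read_moment(): the same for the moment, N m.
- arm.read_finger_gap(): opening from 0.0 (shut) to 1.0 (fully open).
- arm.read_grip_force(): force on a finger pad.
Only numpy, scipy, OpenCV 4.12 (cv2) and the standard library are available. Lean on these libraries where they do the work, as an engineer would, in place of code of your own. Each camera call takes 0.05 s, during which the arm holds its last target. There are 200 camera calls.

## Working session

There is one attempt and no reset: what is moved stays moved. The work goes in short steps, each a Python script; the robot and the scene stay as the last script left them, time stands still between calls to the robot, and variables do not carry over. Pictures are saved under pics/ and viewed, at most 14 in all, crops included, and the job is handed in when it is done.

```bash
ls; mkdir -p pics; python3 - <<'E'
from plant import arm
import cv2,numpy as np
for c in("top","side","wrist"):
    im=arm.camera(c); cv2.imwrite(f"pics/{c}0.png",im)
    i=arm.camera_info(c); print(c,i["fx"],i["fy"],i["cx"],i["cy"],i["D"]);print(np.round(i["world_to_cam"],3).tolist())
print(arm.read_t(),arm.read_tcp_rot())
E
```

```text
pics
top 450.09958400943407 450.09958400943407 323.779864658673 245.11776257063195 [-0.05249677  0.          0.          0.          0.        ]
[[0.013, -1.0, 0.002, 0.038], [-0.983, -0.013, -0.181, 0.511], [0.181, 0.0, -0.983, 1.101], [0.0, 0.0, 0.0, 1.0]]
side 556.2716801479826 556.2716801479826 323.2940802446312 233.95791448805744 [-0.11946997  0.          0.          0.          0.        ]
[[-0.956, -0.293, -0.005, 0.492], [-0.168, 0.563, -0.809, 0.135], [0.24, -0.772, -0.588, 1.206], [0.0, 0.0, 0.0, 1.0]]
wrist 341.04484931459757 341.04484931459757 318.6768913605968 239.43171639769582 [-0.02506666  0.          0.          0.          0.        ]
[[0.378, 0.926, -0.001, -0.525], [0.88, -0.359, 0.31, -0.041], [0.286, -0.118, -0.951, 0.38], [0.0, 0.0, 0.0, 1.0]]
0.15 [ 1.92714053e-01  9.81254784e-01 -5.59802789e-04 -1.71409239e-04]
```

View pics/top0.png

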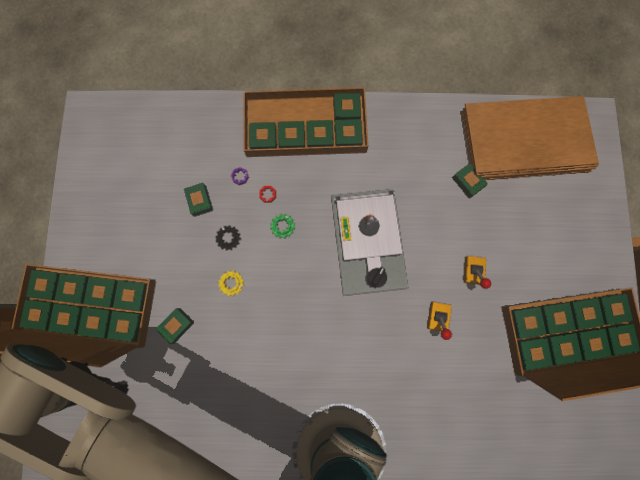

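View pics/side0.png

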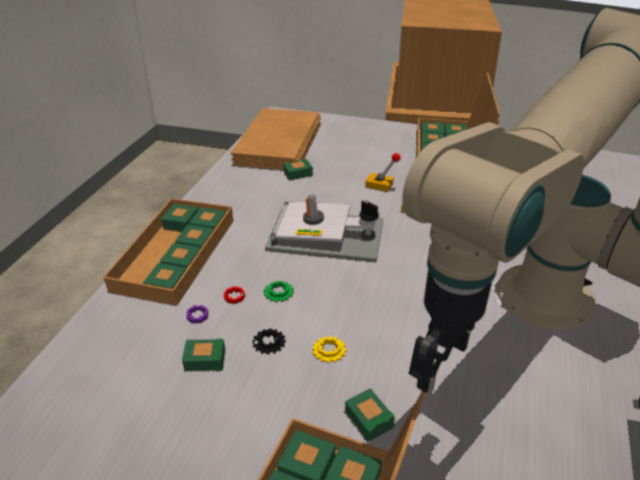

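```bash
cat > h.py <<'E'
from plant import arm
import cv2,numpy as np
from scipy.spatial.transform import Rotation as R
def ray(c,uv,info=None):
    i=info or arm.camera_info(c)
    K=np.array([[i["fx"],0,i["cx"]],[0,i["fy"],i["cy"]],[0,0,1]])
    p=cv2.undistortPoints(np.array(uv,float).reshape(-1,1,2),K,np.array(i["D"])).reshape(-1,2)
    T=np.array(i["world_to_cam"]);o=-T[:3,:3].T@T[:3,3]
    return o,np.c_[p,np.ones(len(p))]@T[:3,:3]
def at(c,uv,z,info=None):
    o,d=ray(c,uv,info); return o+d*((z-o[2])/d[:,2])[:,None]
def proj(c,P,info=None):
    i=info or arm.camera_info(c)
    K=np.array([[i["fx"],0,i["cx"]],[0,i["fy"],i["cy"]],[0,0,1]]);T=np.array(i["world_to_cam"])
    return cv2.projectPoints(np.array(P,float).reshape(-1,1,3),cv2.Rodrigues(T[:3,:3])[0],T[:3,3],K,np.array(i["D"]))[0].reshape(-1,2)
def down(yaw):
    # tool z down, tool y (closing line) at world angle yaw
    y=np.array([np.cos(yaw),np.sin(yaw),0]);z=np.array([0,0,-1.]);x=np.cross(y,z)
    return R.from_matrix(np.c_[x,y,z]).as_quat()
def yaw_now():
    y=R.from_quat(arm.read_tcp_rot()).as_matrix()[:,1]; return np.arctan2(y[1],y[0])
def best_yaw(pos,cands):
    """of yaw candidates, the one whose IK has j6 nearest zero"""
    b=None
    for a in cands:
        q=arm.solve_ik(pos,down(a))
        if q is not None and (b is None or abs(q[5])<b[0]): b=(abs(q[5]),a,q)
    return b
def near(q): return np.linalg.norm(q)
E
python3 - <<'E'
from h import *
px={"green":(283,226,.007),"black":(228,237,.007),"yellow":(231,283,.007),"collar":(268,194,.006),"lev1base":(477,268,.025),"lev2base":(440,318,.025),"knob":(376,277,.1),"hubtip":(369,222,.1),"slabTL":(332,195,.014),"slabTR":(393,190,.014),"slabBL":(343,295,.014),"slabBR":(408,289,.014),"ball1":(486,283,.1),"ball2":(446,335,.1)}
for k,(u,v,z) in px.items():
    p=at("top",(u,v),z)[0];print(k,p.round(3),near(p[:2]).round(3))
for n in("sp_green_c","sp_blue_c","sp_yellow_c","sp_black_c","collar_c","drive","hub","jack"):
    print(n,[(np.round(d["at"]),round(d["confidence"],2)) for d in arm.look_for("top",n)[:3]])
# wrist camera in tool frame
T=np.array(arm.camera_info("wrist")["world_to_cam"]);Rt=R.from_quat(arm.read_tcp_rot()).as_matrix()
o=-T[:3,:3].T@T[:3,3];print("cam in tool",(Rt.T@(o-arm.read_position())).round(4),"\n",(Rt.T@T[:3,:3].T).round(3))
E
```

```text
green [0.569 0.154 0.007] 0.589
black [0.537 0.299 0.007] 0.614
yellow [0.415 0.285 0.007] 0.503
collar [0.657 0.197 0.006] 0.686
lev1base [ 0.46  -0.354  0.025] 0.58
lev2base [ 0.331 -0.253  0.025] 0.416
knob [ 0.425 -0.082  0.1  ] 0.433
hubtip [ 0.56  -0.066  0.1  ] 0.564
slabTL [0.654 0.024 0.014] 0.654
slabTR [ 0.67  -0.14   0.014] 0.685
slabBL [ 0.387 -0.007  0.014] 0.387
slabBR [ 0.404 -0.175  0.014] 0.441
ball1 [ 0.413 -0.348  0.1  ] 0.54
ball2 [ 0.289 -0.247  0.1  ] 0.38
sp_green_c [(array([284., 231.]), 0.65)]
sp_blue_c []
sp_yellow_c [(array([363., 228.]), 0.65)]
sp_black_c [(array([228., 243.]), 0.78), (array([376., 281.]), 0.7)]
collar_c [(array([265., 192.]), 0.52), (array([377., 278.]), 0.18)]
drive [(array([483., 281.]), 0.71), (array([367., 244.]), 0.4)]
hub [(array([369., 223.]), 0.9)]
jack [(array([379., 278.]), 0.6)]
cam in tool [ 0.0789  0.     -0.0699] 
 [[ 0.    -0.951 -0.31 ]
 [ 1.     0.     0.   ]
 [-0.    -0.31   0.951]]
```

```bash
python3 - <<'E'
from h import *
p=[.49,-.077,.27]
for a in(-np.pi/2+.115,np.pi/2+.115):
    q=arm.solve_ik(p,down(a));print(a,q)
q0=arm.read_joints();print(yaw_now())
arm.move_ptp(p,down(-np.pi/2+.115));arm.pause(.2)
i=arm.camera_info("wrist");im=arm.camera("wrist");cv2.imwrite("pics/w1.png",im)
import pickle;pickle.dump(i,open("w1.pkl","wb"));print(arm.read_t(),arm.read_joints())
E
```

```text
-1.4557963267948966 [-2.30330188e-01 -1.76689545e-02  1.53882000e+00 -4.44089210e-16
  1.62044160e+00  1.22546614e+00]
1.6857963267948965 [-2.30330188e-01 -1.76689545e-02  1.53882000e+00 -4.44089210e-16
  1.62044160e+00 -1.91612652e+00]
1.1829958651023385
3.0667 [-2.29509132e-01 -1.76685068e-02  1.53877145e+00  2.44341064e-05
  1.62046946e+00  1.22537582e+00]
```

View pics/w1.png

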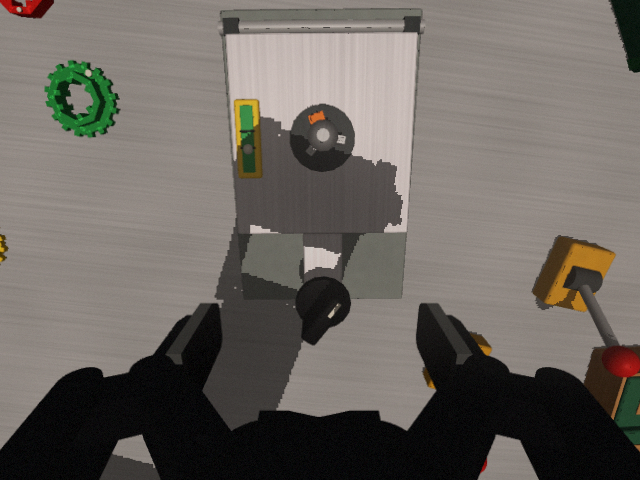

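```bash
python3 - <<'E'
from h import *
import pickle
arm.move_ptp([.425,-.085,.255],down(-np.pi/2+.115));arm.pause(.2)
i=arm.camera_info("wrist");im=arm.camera("wrist")
pickle.dump(i,open("w2.pkl","wb"))
u=proj("wrist",[[.425,-.085,.109]],i)[0];print(u,arm.read_t())
x,y=int(u[0])-80,int(u[1])-60
c=cv2.resize(im[y:y+120,x:x+160],None,fx=5,fy=5,interpolation=cv2.INTER_CUBIC);print(x,y)
cv2.imwrite("pics/w2.png",c); cv2.imwrite("pics/w2f.png",im)
E
```

```text
[318.28146616 254.04110897] 3.6917
238 194
```

View pics/w2.png

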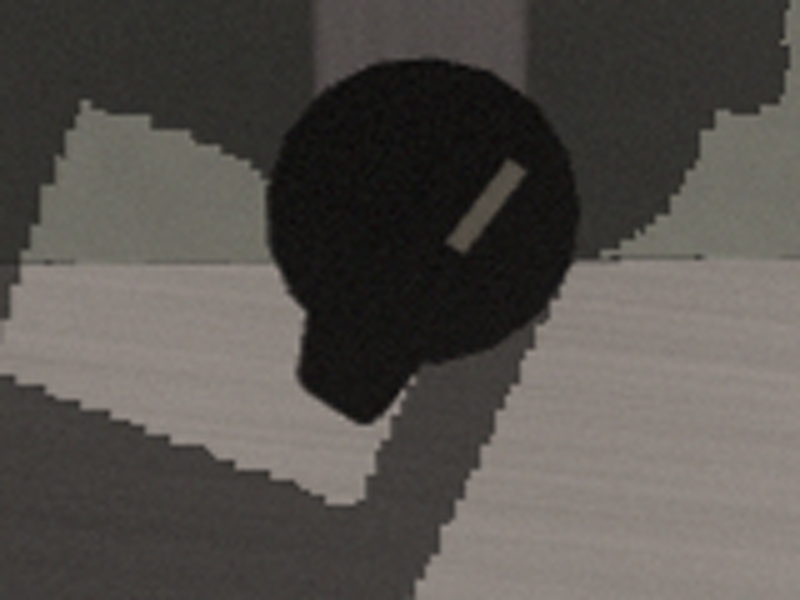

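```bash
python3 - <<'E'
from h import *
import pickle
i=pickle.load(open("w2.pkl","rb"))
m=at("wrist",[(329.6,243.4),(341,227),(238+365/5,194+422/5),(238+302/5,194+378/5)],.109,i);print(m.round(4))
d=m[1]-m[0];print("mark yaw",np.arctan2(d[1],d[0]))
a=np.arctan2(d[1],d[0])
end=(m[2]+m[3])/2;print("ctr from end",(end+.023*d/near(d)).round(4),"end yaw", np.arctan2(*(m[1]-end)[[1,0]]))
w=pickle.load(open("w1.pkl","rb"))
# hub tip & flange from w1
print("tip",at("wrist",[(323,135)],.125,w),"flange",at("wrist",[(322.5,138)],.06,w))
for b in (a+np.pi/2,a-np.pi/2):
    print(b,arm.solve_ik([.425,-.085,.165],down(b)))
E
```

```text
[[ 0.4334 -0.0917  0.109 ]
 [ 0.4456 -0.0977  0.109 ]
 [ 0.4065 -0.0821  0.109 ]
 [ 0.4121 -0.0727  0.109 ]]
mark yaw -0.45978654336809743
ctr from end [ 0.4299 -0.0876  0.109 ] end yaw -0.5096639956647026
tip [[ 0.5662516  -0.07045771  0.125     ]] flange [[ 0.56293199 -0.07123092  0.06      ]]
1.1110097834267991 [-2.82636224e-01 -1.16345336e-01  1.84760867e+00 -4.44089210e-16
  1.41032932e+00 -1.39364601e+00]
-2.030582870162994 [-2.82636224e-01 -1.16345336e-01  1.84760867e+00 -4.44089210e-16
  1.41032932e+00  1.74794665e+00]
```

```bash
cat >> h.py <<'E'
def spin(dj,n=None):
    q=np.array(arm.read_joints());q[5]+=dj;arm.move_j(q)
E
python3 - <<'E'
from h import *
import pickle
K=[.4295,-.0875];a=-.485+np.pi/2
arm.move_ptp([*K,.215],down(a));arm.line_to([*K,.157]);arm.close();arm.pause(.2)
print("gap",arm.read_finger_gap(),arm.read_force(),arm.read_position())
spin(2.53);arm.pause(.2);print(yaw_now(),arm.read_moment(),arm.read_finger_gap(),arm.read_force())
arm.open();arm.line_to([*K,.215])
arm.move_ptp([.51,-.04,.235],down(-np.pi/2+.115));arm.pause(.2)
i=arm.camera_info("wrist");im=arm.camera("wrist");pickle.dump(i,open("w3.pkl","wb"))
cv2.imwrite("pics/w3f.png",im);print(arm.read_t())
cv2.imwrite("pics/w3.png",cv2.resize(im[20:320,130:530],None,fx=2,fy=2,interpolation=cv2.INTER_CUBIC))
E
```

```text
gap 0.15226061841413693 [-4.06542926 -4.0161875   4.31827238] [ 0.42925334 -0.0882602   0.15749373]
-1.4447265714907818 [0.56996366 4.47829812 0.08873227] 0.1501951887049471 [-27.94992783   3.34019419  19.1088319 ]
11.5667
```

View pics/w3.png

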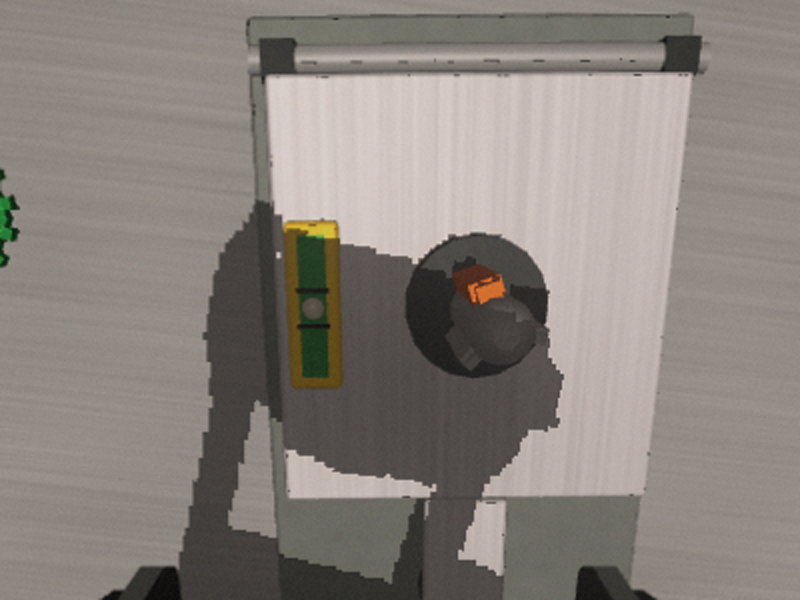

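```bash
cat >> h.py <<'E'
def view_pose(x,y,z,yaw=-np.pi/2):
    t=np.array([-np.sin(yaw),np.cos(yaw)])
    return [x-.079*t[0],y-.079*t[1],z]
def shot(x,y,z,zp,yaw=-np.pi/2,half=.04,n=260,name="wrist"):
    """metric picture of plane zp, world +x up, world +y left, centred on x,y; with the raw image and info"""
    if z is not None:
        arm.move_ptp(view_pose(x,y,z,yaw),down(yaw));arm.pause(.15)
    i=arm.camera_info(name);im=arm.camera(name)
    return warp(im,i,x,y,zp,half,n),im,i
def warp(im,i,x,y,zp,half=.04,n=260):
    g=(np.arange(n)+.5)/n*2-1
    C,Rr=np.meshgrid(g,g)
    P=np.stack([x-Rr*half,y-C*half,np.full_like(C,zp)],-1).reshape(-1,3)
    m=proj("wrist",P,i).astype(np.float32).reshape(n,n,2)
    return cv2.remap(im,m[...,0],m[...,1],cv2.INTER_CUBIC)
E
python3 - <<'E'
from h import *
import pickle
S={};pic=[]
sy=-np.pi/2+.115
w=shot(.5635,-.0715,.22,.12,sy);S["hub"]=w[1:];pic.append(w[0])
arm.move_ptp([.49,.15,.22],down(-np.pi/2))
for n,x,y,zp in(("green",.569,.154,.014),("collar",.657,.197,.012),("black",.537,.299,.014),("yellow",.415,.285,.014)):
    w=shot(x,y,.13,zp);S[n]=w[1:];pic.append(w[0])
pic.append(pic[0]*0)
cv2.imwrite("pics/m1.png",cv2.vconcat([cv2.hconcat(pic[:3]),cv2.hconcat(pic[3:])]))
pickle.dump(S,open("S.pkl","wb"));print(arm.read_t())
E
```

```text
15.9583
```

View pics/m1.png

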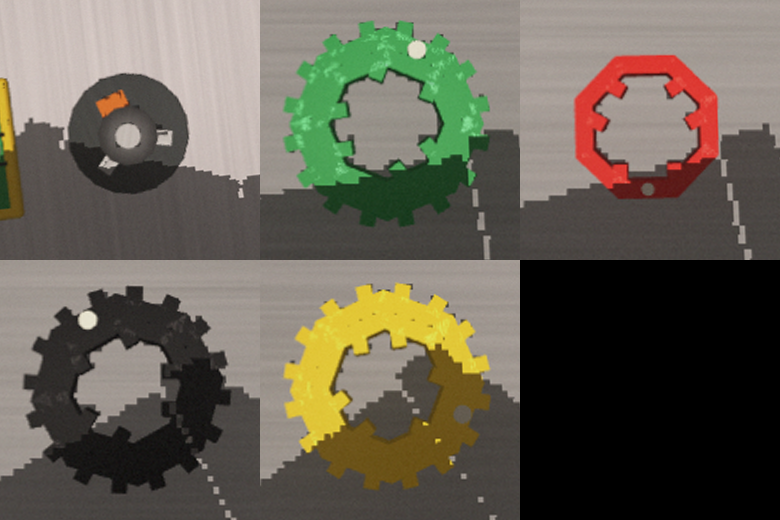

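```bash
cat >> h.py <<'E'
HUB=np.array([.562,-.0705]);HYAW=.43
def j6of(xy,yaw,z=.2):
    q=arm.solve_ik([*xy,z],down(yaw)); return 9 if q is None else abs(q[5])
def choose(xy,spyaw):
    """grip yaw (of the part's own frame, k*45 deg) good at pick, at pick+-90 and at place"""
    best=None
    for k in range(8):
        a=spyaw+k*np.pi/4; 
        s=max(j6of(xy,a),j6of(HUB,HYAW+k*np.pi/4))
        if best is None or s<best[0]: best=(s,k)
    return best
E
python3 - <<'E'
from h import *
xy=[.571,.1552];sy=-.394
s,k=choose(xy,sy);a=sy+k*np.pi/4;print(s,k,a)
arm.move_ptp([*xy,.15],down(a));arm.line_to([*xy,.09])
f0=arm.read_force();print(f0)
for z in(.085,.081,.078,.075):
    arm.open();arm.line_to([*xy,z],speed=.05);arm.pause(.1);fa=arm.read_force();arm.close();arm.pause(.1)
    f=arm.read_force();print(z,(fa-f0).round(1),(f-f0).round(1),round(arm.read_finger_gap(),3),round(arm.read_grip_force(),1),arm.read_position().round(4))
    if (f-f0)[2]>6: break
print(arm.read_t())
E
```

```text
0.6199869066071191 0 -0.394
[ 0.51721013  0.28406277 -0.01274632]
0.085 [-0.9  0.1  0.5] [-0.5 -0.6 -0.9] -0.0 0.0 [0.5707 0.1552 0.0846]
0.081 [-10.5  -3.2  18.4] [-10.8  -2.6  18.3] 0.188 70.9 [0.5714 0.1553 0.084 ]
20.4
```

```bash
python3 - <<'E'
from h import *
i=arm.camera_info("wrist");im=arm.camera("wrist");cv2.imwrite("pics/g1.png",im);print(arm.read_finger_gap())
arm.line_to([.571,.1552,.12]);arm.open();arm.pause(.3);print(arm.read_finger_gap(),arm.read_force())
im2=arm.camera("wrist");cv2.imwrite("pics/g2.png",cv2.vconcat([im[180:480],im2[180:480]]))
E
```

```text
0.18878431208923546
0.995671293152092 [-0.79997585  0.95467301  0.64639548]
```

View pics/g2.png

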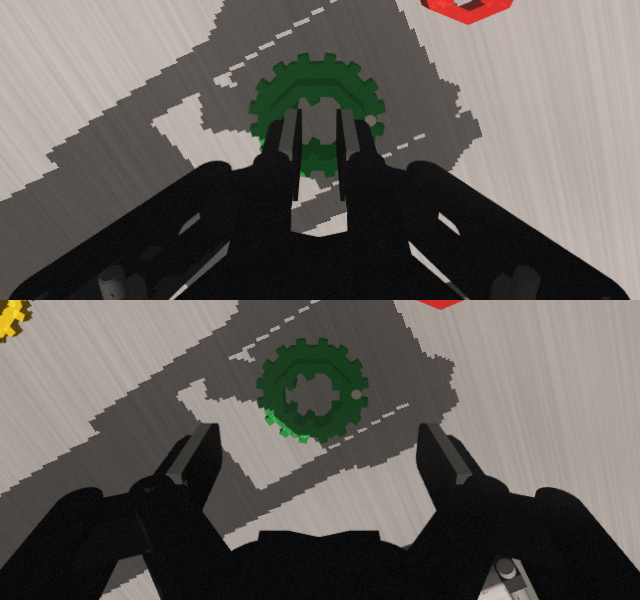

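```bash
python3 - <<'E'
from h import *
xy=[.571,.1552];f0=arm.read_force()
for z in(.079,.076,.073):
    arm.line_to([*xy,z],speed=.08);arm.pause(.1);fa=arm.read_force();arm.close();arm.pause(.15)
    f=arm.read_force();g=arm.read_finger_gap();print(z,(fa-f0).round(1),(f-f0).round(1),round(g,3),round(arm.read_grip_force(),1),arm.read_position().round(4))
    if (f-f0)[2]>6: break
    if z>.074:
        arm.line_to([*xy,.11]) if g<.45 else 0; arm.open()
print(arm.read_t())
E
```

```text
0.079 [ 0.3 -0.1  0.6] [ 0.1 -0.5  5.4] 0.486 61.3 [0.5714 0.1553 0.0798]
0.076 [ 0.6  0.1 -0.2] [ 0.3 -0.3  4.2] 0.494 61.2 [0.5713 0.1552 0.0765]
0.073 [-0.4  0.4  0.3] [-4.2 -0.5 13.9] 0.493 67.3 [0.5721 0.1558 0.076 ]
26.325
```

```bash
cat >> h.py <<'E'
HSV={"green":((45,90,30),(85,255,255)),"yellow":((18,120,40),(35,255,255)),"red":((0,120,40),(6,255,255))}
def fit(im,col,x,y,zp,half,n=260):
    """centre of the coloured part in a metric picture"""
    m=cv2.inRange(cv2.cvtColor(im,cv2.COLOR_BGR2HSV),*HSV[col])
    m=cv2.morphologyEx(m,cv2.MORPH_OPEN,np.ones((3,3)))
    c=max(cv2.findContours(m,cv2.RETR_EXTERNAL,cv2.CHAIN_APPROX_NONE)[0],key=cv2.contourArea)
    (u,v),r=cv2.minEnclosingCircle(c);s=2*half/n
    return np.array([x-(v+.5-n/2)*s,y-(u+.5-n/2)*s]),r*s
def grip2(xy,a,z=.077,za=.11):
    """grip across, then along: centres the part under the tool"""
    arm.move_ptp([*xy,.15],down(a+np.pi/2));arm.line_to([*xy,z],speed=.12);arm.close();arm.open()
    arm.line_to([*xy,za]);arm.line_to([*xy,za],down(a),speed=.1) if 0 else arm.move_ptp([*xy,za],down(a))
    arm.line_to([*xy,z],speed=.12);arm.close();arm.pause(.1)
    return arm.read_finger_gap()
E
python3 - <<'E'
from h import *
import pickle
xy=[.571,.1552];arm.open();arm.line_to([*xy,.11])
g=grip2(xy,-.394);p=arm.read_position();print(g,p)
arm.open();arm.line_to([*xy,.12])
S=pickle.load(open("S.pkl","rb"))
print("before",fit(warp(*S["green"],.571,.155,.005),"green",.571,.155,.005,.04))
w=shot(.571,.155,.13,.005);print("now",fit(w[0],"green",.571,.155,.005,.04))
im=w[0];cv2.imwrite("pics/now.png",im)
for n,col,x,y in(("yellow","yellow",.416,.286),("collar","red",.658,.198)):
    z=.005 if n=="yellow" else .012
    print(n,fit(warp(*S[n],x,y,z),col,x,y,z,.04))
print(arm.read_t())
E
```

```text
0.48549020879013827 [0.57163096 0.15536902 0.07827857]
before (array([0.57095168, 0.15501024]), 0.033548018235426684)
now (array([0.57224519, 0.15525027]), 0.0334700200007512)
yellow (array([0.41594785, 0.28596154]), 0.03366121497521034)
collar (array([0.6579553 , 0.19810058]), 0.02364910653921274)
35.3667
```

```bash
sed -i 's/^HUB=.*/HUB=np.array([.5612,-.0706]);HYAW=.43/' h.py; cat >> h.py <<'E'
def slide(yaw,zend,z0=.2,lim=14,hub=HUB,step=.003):
    """lower the held part over the hub in small steps; stop at a force"""
    o=down(yaw);f0=np.array(arm.read_force());z=z0;n=0
    while z>zend:
        z-=step;arm.line_to([*hub,z],o,speed=.06)
        f=np.array(arm.read_force())-f0;n+=1
        if n%4==0 or abs(f).max()>6: print(round(z,4),f.round(1),np.round(arm.read_position()[2],4))
        if f[2]>lim: return z,f
    return z,np.array(arm.read_force())-f0
E
python3 - <<'E'
from h import *
xy=[.571,.1552];a=-.394
arm.move_ptp([*xy,.12],down(a));arm.line_to([*xy,.077]);arm.close();arm.pause(.1)
arm.line_to([*xy,.16]);print("gap",arm.read_finger_gap())
arm.move_ptp([*xy,.225],down(a));arm.move_ptp([*HUB,.225],down(HYAW));arm.pause(.2)
print("gap",arm.read_finger_gap(),arm.read_t())
print(slide(HYAW,.15),arm.read_moment(),arm.read_finger_gap())
i=arm.camera_info("wrist");im=arm.camera("wrist");cv2.imwrite("pics/p1.png",im)
E
```

```text
gap 0.4926031522296452
gap 0.48942408385246133 39.8667
0.188 [1.5 0.  1. ] 0.1877
0.176 [0.2 0.6 1.3] 0.1757
0.164 [0.5 0.5 1.3] 0.1637
0.152 [ 0.3 -0.4  1.1] 0.1517
(0.14899999999999997, array([0.61188427, 0.32540197, 0.54311959])) [-0.08663241 -0.03974062  0.00301516] 0.4892495215781951
```

```bash
python3 - <<'E'
from h import *
import pickle
print(slide(HYAW,.115,.149,lim=12,step=.002))
arm.pause(.1);print(arm.read_position(),arm.read_force());arm.open();arm.pause(.2)
p=arm.read_position();arm.line_to([*HUB,.225])
w=shot(*HUB,.22,.064,-np.pi/2+.115)
cv2.imwrite("pics/p1.png",cv2.resize(w[0],None,fx=1.5,fy=1.5));pickle.dump(w,open("p1.pkl","wb"));print(arm.read_t())
E
```

```text
0.141 [ 0.6 -0.1 -0.5] 0.1408
0.133 [ 0.6 -0.2  3.8] 0.1335
0.131 [-6.8  1.5 14.6] 0.1334
(0.13099999999999998, array([-6.7672843 ,  1.51555111, 14.58344553]))
[ 0.56152584 -0.07066158  0.13335663] [-7.22374604  1.23934245 14.36419779]
50.1667
```

View pics/p1.png

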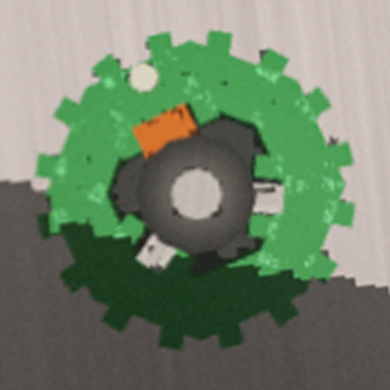

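```bash
cat >> h.py <<'E'
import pickle
def same(n,x,y,zp):
    """is the part as it was in the first survey?"""
    S=pickle.load(open("S.pkl","rb"));w=shot(x,y,.13,zp)[0]
    d=cv2.absdiff(cv2.GaussianBlur(w,(5,5),0),cv2.GaussianBlur(warp(*S[n],x,y,zp),(5,5),0))
    cv2.imwrite(f"pics/same_{n}.png",w);v=(d.max(2)>40).mean();print(n,"changed",round(v,3));return v<.03
def job(n,xy,yaw,zseat,x0,y0,zp,z=.077):
    if not same(n,x0,y0,zp): return
    s,k=choose(xy,yaw);a=yaw+k*np.pi/4;b=HYAW+k*np.pi/4
    print("k",k,s,"gap",grip2(xy,a,z));arm.line_to([*xy,.16]);
    g=arm.read_finger_gap();print(g)
    if not .42<g<.56: return
    arm.move_ptp([*xy,.225],down(a));arm.move_ptp([*HUB,.225],down(b));arm.pause(.2)
    g=arm.read_finger_gap();print("over hub",g,arm.read_t())
    if not .42<g<.56: return
    zz,f=slide(b,zseat-.003,lim=12)
    print("end",zz,f.round(1),arm.read_position().round(4),arm.read_finger_gap(),arm.read_t())
    return abs(arm.read_position()[2]-zseat)<.0025
E
python3 - <<'E'
from h import *
if job("black",[.5365,.3000],.514,.1473,.537,.299,.014): 
    arm.open();arm.pause(.1);arm.line_to([*HUB,.225]);print("ok",arm.read_t())
E
```

```text
black changed 0.003
k 0 0.6204285539498566 gap 0.48743835449385964
0.49094028715494603
over hub 0.4925674354654076 62.075
0.188 [-1.1  0.6  0.5] 0.1877
0.176 [ 0.4  0.5 -0.8] 0.1757
0.164 [-0.2  0.6 -0.2] 0.1637
0.152 [-0.3  1.3 -0.1] 0.1517
0.146 [-2.3  1.5  6.4] 0.1472
0.143 [-11.7   2.5  23.4] 0.1471
end 0.14299999999999996 [-11.7   2.5  23.4] [ 0.5617 -0.0707  0.1471] 0.4892268070431408 67.1917
ok 68.4917
```

```bash
python3 - <<'E'
from h import *
arm.move_ptp([.45,.2,.225],down(-np.pi/2))
if job("yellow",[.4152,.2860],-1.908,.1613,.415,.285,.014): 
    arm.open();arm.pause(.1);arm.line_to([*HUB,.225]);print("ok",arm.read_t())
E
```

```text
yellow changed 0.343
```

```bash
python3 - <<'E'
from h import *
a=cv2.imread("pics/same_yellow.png")
im=arm.camera("top");cv2.imwrite("pics/y1.png",cv2.hconcat([a,cv2.resize(im[160:340,140:400],None,fx=1.45,fy=1.4444)]))
print(arm.read_position(),arm.read_t())
E
```

```text
[0.33717024 0.28476431 0.13087327] 71.625
```

View pics/y1.png

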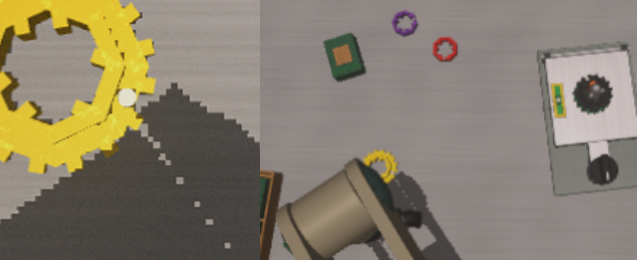

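```bash
python3 - <<'E'
from h import *
x,y=.4365,.308
w=shot(x,y,.13,.005)[0]
c,r=fit(w,"yellow",x,y,.005,.04);print(c,r)
hsv=cv2.cvtColor(w,cv2.COLOR_BGR2HSV);s=.08/260
# white dot: unsaturated pixels at 22-29 mm from the centre
v,u=np.mgrid[:260,:260];X=x-(v+.5-130)*s;Y=y-(u+.5-130)*s
rad=np.hypot(X-c[0],Y-c[1]);m=((hsv[...,1]<70)&(rad>.021)&(rad<.0285)).astype(np.uint8)
m=cv2.morphologyEx(m,cv2.MORPH_OPEN,np.ones((5,5)))
n,_,st,ce=cv2.connectedComponentsWithStats(m)
for j in range(1,n):
    dx,dy=x-(ce[j][1]+.5-130)*s-c[0],y-(ce[j][0]+.5-130)*s-c[1];print(st[j][4],np.hypot(dx,dy).round(4),np.arctan2(dy,dx).round(3))
cv2.imwrite("pics/y2.png",cv2.resize(w,None,fx=1.5,fy=1.5));S=pickle.load(open("S.pkl","rb"))
E
```

```text
[0.43415694 0.31013752] 0.03364385282076322
229 0.0258 -1.923
```

View pics/y2.png

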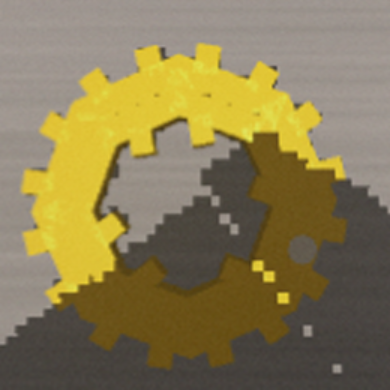

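```bash
sed -i 's/    if not same(n,x0,y0,zp): return/    if x0 is not None and not same(n,x0,y0,zp): return/' h.py; python3 - <<'E'
from h import *
if job("yellow",[.4334,.3101],-1.92,.1613,None,None,.014): 
    arm.open();arm.pause(.1);arm.line_to([*HUB,.235]);print("ok",arm.read_t())
E
```

```text
k 1 1.6863610634141857 gap 0.4886866972995284
0.4940346399498892
over hub 0.4948483223926854 82.2667
0.188 [ 0.7 -0.4  0.9] 0.1877
0.176 [ 1.   0.4 -0.2] 0.1757
0.164 [ 0.4 -0.7 -0.2] 0.1637
0.158 [-7.6  0.8 17.7] 0.161
end 0.15799999999999997 [-7.6  0.8 17.7] [ 0.5615 -0.0706  0.161 ] 0.4911370773031269 86.1333
ok 87.4
```

```bash
python3 - <<'E'
from h import *
arm.move_ptp([.55,.15,.225],down(-np.pi/2))
if job("collar",[.6572,.1981],-3.118,.1733,.657,.197,.012,z=.075): 
    arm.open();arm.pause(.1);arm.line_to([*HUB,.235]);print("ok",arm.read_t())
E
```

```text
collar changed 0.014
k 6 1.3554045611244234 gap 0.49165178115118713
0.4903288271556056
over hub 0.494341976576551 102.5333
0.188 [ 0.3 -0.4  0. ] 0.1877
0.176 [ 0.5 -0.8  0.1] 0.1757
0.17 [-7.8  0.5 17.5] 0.1731
end 0.16999999999999998 [-7.8  0.5 17.5] [ 0.5616 -0.0706  0.1731] 0.49285545775028544 105.4
ok 106.5833
```

```bash
python3 - <<'E'
from h import *
arm.move_ptp([.51,-.04,.255],down(-np.pi/2+.115));arm.pause(.2)
im=arm.camera("wrist")
arm.move_ptp([.4,-.28,.27],down(-np.pi/2))
w=shot(.44,-.352,.25,.025,half=.09,n=400)
pickle.dump(w,open("lev.pkl","wb"))
a=cv2.resize(im[20:320,130:530],None,fx=4/3,fy=4/3);a=a[:400,:400]
cv2.imwrite("pics/l1.png",cv2.hconcat([a,w[0]]));cv2.imwrite("pics/l1f.png",im);print(arm.read_t())
T=w[2]["world_to_cam"];print(-T[:3,:3].T@T[:3,3])
E
```

```text
108.9333
[ 0.4420338  -0.3510115   0.32033842]
```

View pics/l1.png

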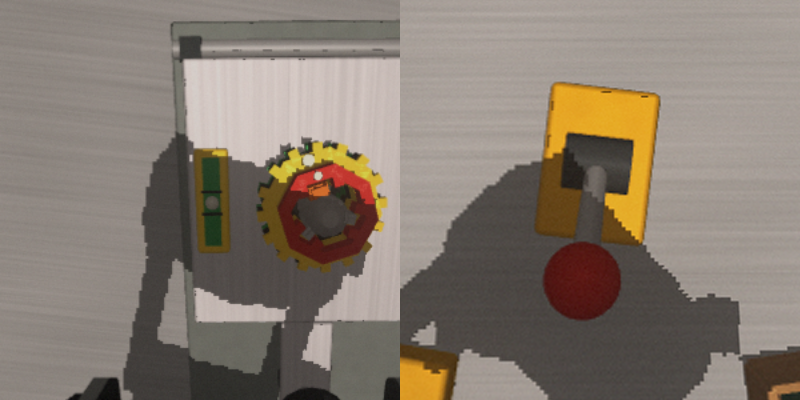

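```bash
python3 - <<'E'
from h import *
P=np.array([.4564,-.350]);d=np.array([.994,-.108]);o=down(-np.pi/2-.108);z=.166
arm.close()
s=P-d*.085
arm.move_ptp([*s,.23],o);arm.line_to([*s,z]);arm.pause(.1);f0=np.array(arm.read_force());print(f0)
r=-.085
while r<.045:
    r+=.004;arm.line_to([*(P+d*r),z],speed=.08)
    f=np.array(arm.read_force())-f0
    if abs(f).max()>2.5: print(round(r,3),f.round(1))
    if -f[:2]@d>10 and r>-.01: break
arm.pause(.2);print((np.array(arm.read_force())-f0).round(1))
r-=.05;arm.line_to([*(P+d*r),z],speed=.15);arm.line_to([*(P+d*r),.25])
x,y=P+d*.02
w=shot(x,y,.25,.025,half=.09,n=400);im2=arm.camera("side")
cv2.imwrite("pics/l2.png",cv2.hconcat([w[0],cv2.resize(im2[80:280,250:450],(400,400))]));print(arm.read_t())
E
```

```text
[0.18844748 0.50167942 0.09969109]
0.019 [-2.8 -0.3  0.4]
0.023 [-20.6   4.1   9.1]
[-20.1   4.1   6.9]
119.3
```

View pics/l2.png

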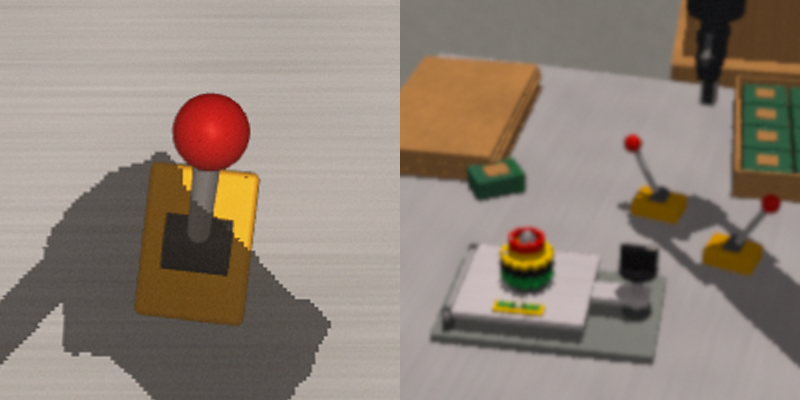

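```bash
python3 - <<'E'
import cv2,numpy as np
for f,(c,r0,r1) in {"w3f":(286,160,190),"l1f":(289,155,190)}.items():
    im=cv2.imread(f"pics/{f}.png")
    print(f,"edge",im[r0:r1,c-7:c-5].astype(int).mean((1,2)).round().astype(int).tolist())
    print("  mid",im[r0:r1,c-1:c+2].astype(int)[:,:,2].mean(1).round().astype(int).tolist())
E
```

```text
w3f edge [44, 47, 45, 44, 32, 27, 34, 49, 45, 50, 49, 50, 50, 50, 49, 52, 56, 51, 51, 52, 58, 58, 30, 27, 40, 54, 60, 57, 57, 58]
  mid [34, 32, 32, 34, 31, 28, 30, 31, 40, 82, 84, 88, 91, 96, 91, 87, 84, 82, 76, 62, 27, 29, 25, 25, 29, 26, 28, 28, 29, 28]
l1f edge [46, 47, 45, 45, 46, 47, 45, 46, 30, 24, 45, 47, 50, 48, 49, 47, 52, 50, 48, 51, 52, 52, 51, 51, 41, 25, 32, 55, 56, 58, 56, 55, 56, 57, 55]
  mid [36, 36, 35, 34, 34, 35, 34, 34, 30, 28, 31, 31, 75, 83, 86, 88, 90, 86, 84, 83, 79, 73, 43, 30, 27, 26, 27, 31, 30, 30, 28, 29, 28, 28, 27]
```

```bash
python3 -c "
from h import *
print(arm.finish_job())"
```

```text
the job is handed in; nothing more can be done
None
```

I handed the job in after about 120 s of the 210 s. The plate is level (bubble centred). The green, black and yellow sprockets are on the hub, fully home, with the red collar resting on top of them. The drive lever farthest from the base is pushed against its on stop. I made no contact with the soap bars that I know of, but I did not check their positions at the end.

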